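# Unpack the loupe

## Task

The loupe is packed in the square wooden case that lies on its side. Stand the closed case upright on its foot and let go, lift the loose cover off and stand it on its open rim on the shelf clear of the case; then take the loupe out and set it gently upright, lens up, wholly on the cork pad. Leave the case's base standing on the shelf, and do not disturb the ramekin of marbles or the brass weight.

Things in the scene. Friction and masses are not known exactly. Their poses are not given: they have to be found in the camera images.
- case_base: lower part of the dark wooden case, 52 mm square, 160 g. Origin: centre of the foot face; x axis: the case's axis, foot to knob end (level at the start, 26 mm up). Seam to the flush cover at x=38 mm, just past a thin brass band; hidden 44 mm square neck up to x=50; open well 37 mm square, floor at x=8. Closed case: 74 mm long plus knob. The cover is loose: lift the case by the base.
- cover: loose wooden cover, 52 mm square outside, 47 inside (1.5 mm play round the neck), 36 mm tall, 80 g. Origin: centre of its open rim; x axis: from the rim to the closed end at x=36 mm, where a brass knob stands on the axis: stem 12 mm diameter to x=43, head 22 mm diameter to x=54. Closed, the origin is 38 mm along case_base's x.
- loupe: silver metal loupe, a cylinder 34 mm in diameter, 58 mm tall, 80 g, with the glass lens in its upper end. Origin: centre of its foot; x axis: from foot to lens. At the start it is hidden in the case, foot on the floor of the well, lens towards the knob; in the upright open base its top 16 mm stand out above the neck.
- pad: square cork pad, 120 x 120 x 6 mm, fixed on the shelf; origin at the centre of its underside, its top is 6 mm up, sides along its x and y.
- ramekin: blue ceramic ramekin, 84 mm in diameter, 45 mm tall, holding four white agate marbles of 18 mm; origin at the centre of its underside. Leave alone.
- weight: hexagonal brass weight, 40 mm across flats, 46 mm tall with its knob; origin at the centre of its underside. Leave alone.
Things that resemble listed ones, but are neither listed nor needed, are in the scene too. What is shaped like the case_base but orange or red is not meant.

How it is judged:
By the outcome, as a careful person would: the job done as asked, in the order asked, and still so for the second after the job is handed in, with the robot touching nothing.
It also fails if it takes over 66 s, if anything falls off the work surface, if the arm or the gripper's body presses on something with over 40 N, if the wrist force passes 120 N, or if a joint passes its speed limit or range.

## Robot

A 6-joint arm with a two-finger parallel gripper is mounted at the origin on the work surface. World frame = base frame: x ahead of the robot, y to its left, z up, the work surface at z = 0. Lengths are in m, angles in rad, forces in N, time in s.
With the tool pointing down it reaches from about 0.325 to 1 m from the base axis. Payload 5.1 kg.
Tool frame: the origin (TCP) lies midway between the tips of the shut fingers; the grasp point (between the pads) lies behind it (robot.grip_depth is the z of the grasp point in the tool frame, in m); z points along the fingers, y is the line along which they close (so a half turn about z gives the same grasp; the last joint's range is limited). The gripper opens to 85 mm and grips with 20 to 120 N. Pads are 22 mm wide; open, the fingers measure 114 mm over their backs; the gripper's body (76 mm by 85 mm) begins 54 mm behind the grasp point. The pads swing forward as they close: fully open they stand 13 mm farther back than shut.
Start: joints at [1.078, 0.124, 1.65, -0, 1.367, -0.083], TCP at [0.259, 0.596, 0.231] pointing down, gripper open.
Joint ranges: [-2.61, 2.61], [-1.02, 2.33], [0.03, 2.71], [-1.35, 4.49], [0.32, 2.68], [-2.91, 2.91]. Speed limits (rad/s): [2.57, 2.57, 3.14, 3.14, 3.14, 3.14].

## Interface

Orientations are given as a rotation vector (axis times angle).
In Python, from workcell import robot, imaging, boxes_of, pinpoint gives the robot as it stands.
- The arm moves only by the shell command python3 -m jog 'ROWS' [FORCE]. ROWS is JSON, a list of rows, each a list of 5 numbers: the shift along the tool's x, y, z in m, then the turn about the tool's z in rad, then the opening, from 0 (shut) to 1 (fully open). A call has 1 to 12 rows; each row shifts and turns the commanded pose from where the row before left it, along the tool's axes as they then stand; what a row does not reach is not made up. A row lasts 1/10 s, in which the tool goes at most 50 mm and 8.59 degrees, less where a joint would pass 70% of its speed; a pose out of reach is approached as far as the arm can. A call is refused whole if a number of a shift passes 0.05 or a number of a turn 0.15, either way. A call with a gripper value outside its range is refused whole. The fingers move at their own pace and stop on an object; FORCE is the grip in N (left out, the last holds). Time passes only in rows, so rows that do not move let the fingers close. It gives the time, the measured TCP pose, the force, the opening and the grip force at its end, in the units of the state.
- robot.observe(): the state, without advancing time (a new reading comes with each control period).
- imaging.get_image(name): name is "scene" or "top" or "wrist"; returns a dict with "image" (400x640x3 uint8, red, green, blue), "K" (3x3 intrinsics, pixels), "R" (3x3) and "t" (3): a world point X has camera coordinates R X + t. Camera axes: x right, y down, z forward; pixel columns grow to the right and rows downward; lengths in m; the calibration is good to about 2 mm. A picture is of the moment at which its call begins. There is no depth.
- robot.close_job(): hands the job in; it is judged then, once.
Trained networks look in a picture, given as the dict that the camera call returned (one of the last four; its "shot" number tells which), for a name from the list of things; names that differ only in an ending like _2 or _b are one class to them, and where a whole thing is asked for, a point or a joint stands for the part that bears it (a point fixed in the world has none). Each returns a list of dicts, best first, with "p" (0 to 1); they miss things now and then, are a little off and sometimes report something else, mostly with a low value. They report only what shows in the picture. A call takes as long as a camera call. They do not tell look-alikes from the thing itself.
- boxes_of(label, picture): "position" ([column, row] in pixels, amid what is visible of it).
- pinpoint(label, picture): "position" ([column, row] in pixels: a listed point, or the origin of a listed thing).
The state is a dict: "clock": time; "joint_pos": joint angles; "joint_velocities": joint speeds; "tau": joint torques, N m; "tool_pos": TCP position; "orientation": TCP orientation; "force": force on the tool from outside, world axes, zero at the start; "torque": the same for the moment, N m; "width": opening from 0.0 (shut) to 1.0 (fully open); "grip_force": force on a finger pad.
Only numpy, scipy, OpenCV 4.12 (cv2) and the standard library are available. Lean on these libraries where they do the work, as an engineer would, in place of code of your own. Each camera call takes 0.05 s, during which the arm holds its last target. There are 200 camera calls.

## Working session

There is one attempt and no reset: what is moved stays moved. The work goes in short steps, Python scripts to look and compute and a shell command to move; the robot and the scene stay as the last step left them, time stands still between calls to the robot, and variables do not carry over. Pictures are saved under pics/ and viewed, at most 10 in all, crops included, and the job is handed in when it is done.

```bash
ls; mkdir -p pics
cat > h.py <<'E'
import numpy as np, cv2
from workcell import robot, imaging, boxes_of, pinpoint
from scipy.spatial.transform import Rotation as Rot
def ray(P,px):
    K,R,t=map(np.array,(P["K"],P["R"],P["t"])); c=-R.T@t
    d=R.T@np.linalg.inv(K)@np.array([px[0],px[1],1.]); return c,d
def onz(P,px,z):
    c,d=ray(P,px); return c+d*(z-c[2])/d[2]
def proj(P,X):
    K,R,t=map(np.array,(P["K"],P["R"],P["t"])); v=K@(R@np.array(X)+t); return v[:2]/v[2]
def save(P,n,box=None,s=1):
    im=P["image"][:,:,::-1]
    if box: im=im[box[1]:box[3],box[0]:box[2]]
    cv2.imwrite("pics/"+n,cv2.resize(im,None,fx=s,fy=s,interpolation=cv2.INTER_CUBIC))
def tri(obs):
    A=np.zeros((3,3));b=np.zeros(3)
    for P,px in obs:
        c,d=ray(P,px);d=d/np.linalg.norm(d);M=np.eye(3)-np.outer(d,d);A+=M;b+=M@c
    return np.linalg.solve(A,b)
E
python3 - <<'E'
from h import *
np.set_printoptions(precision=3,suppress=True)
print(robot.grip_depth,robot.observe())
zs=dict(case_base=.026,cover=.026,loupe=.03,pad=0,ramekin=0,weight=0)
for n in("scene","top"):
    P=imaging.get_image(n); save(P,n+"0.png"); print(n,P["t"],-np.array(P["R"]).T@P["t"])
    for l in zs:
        for f,nm in((boxes_of,"b"),(pinpoint,"o")):
            for r in f(l,P)[:4]: print(n,l,nm,round(r["p"],2),np.round(r["position"]),onz(P,r["position"],zs[l])[:2])
E
```

```text
pics
-0.0187 {'clock': 0.0, 'joint_pos': array([ 1.078,  0.125,  1.652,  0.   ,  1.367, -0.083]), 'joint_velocities': array([ 0.001,  0.001, -0.   , -0.002,  0.001,  0.   ]), 'tau': array([ -0.001, -42.36 , -36.546,  -0.   ,   0.007,  -0.   ]), 'tool_pos': array([0.259, 0.596, 0.23 ]), 'orientation': array([-0.639, -3.075,  0.003]), 'force': array([-0.338, -1.038,  0.457]), 'torque': array([ 0.052,  0.025, -0.027]), 'grip_force': 0.0, 'width': 0.9986819081907755}
scene [ 0.347 -0.27   1.221] [1.037 0.383 0.68 ]
scene case_base b 0.88 [312. 223.] [0.589 0.01 ]
scene case_base b 0.86 [352. 192.] [0.465 0.022]
scene case_base b 0.55 [383. 166.] [0.352 0.032]
scene case_base o 0.87 [346. 192.] [0.474 0.013]
scene case_base o 0.66 [389. 172.] [0.361 0.052]
scene case_base o 0.66 [312. 229.] [0.602 0.021]
scene cover b 0.8 [365. 202.] [0.475 0.063]
scene cover o 0.87 [357. 196.] [0.469 0.04 ]
scene loupe o 0.53 [252. 250.] [ 0.716 -0.036]
scene pad b 0.91 [240. 167.] [ 0.534 -0.256]
scene pad o 0.91 [239. 168.] [ 0.537 -0.255]
scene pad o 0.39 [347. 193.] [0.453 0.001]
scene ramekin b 0.87 [451. 247.] [0.453 0.256]
scene weight b 0.64 [252. 243.] [ 0.688 -0.067]
scene weight o 0.79 [254. 250.] [ 0.699 -0.052]
top [0.012 0.526 0.766] [ 0.401 -0.004  0.839]
top case_base b 0.92 [304. 286.] [0.342 0.041]
top case_base b 0.69 [318. 171.] [0.589 0.006]
top case_base b 0.59 [307. 226.] [0.468 0.031]
top case_base o 0.86 [311. 164.] [0.606 0.02 ]
top case_base o 0.81 [294. 282.] [0.351 0.062]
top case_base o 0.64 [313. 226.] [0.468 0.019]
top cover b 0.89 [289. 220.] [0.482 0.071]
top cover o 0.98 [299. 223.] [0.477 0.049]
top pad b 0.77 [431. 195.] [ 0.534 -0.246]
top pad o 0.76 [431. 197.] [ 0.53  -0.246]
top ramekin b 0.85 [195. 225.] [0.479 0.282]
top ramekin o 0.92 [202. 226.] [0.478 0.265]
top weight b 0.53 [343. 124.] [ 0.704 -0.053]
top weight o 0.78 [341. 128.] [ 0.694 -0.05 ]
```

View pics/scene0.png

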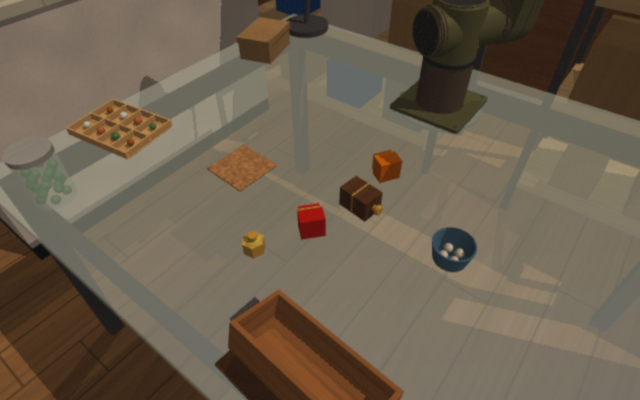

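View pics/top0.png

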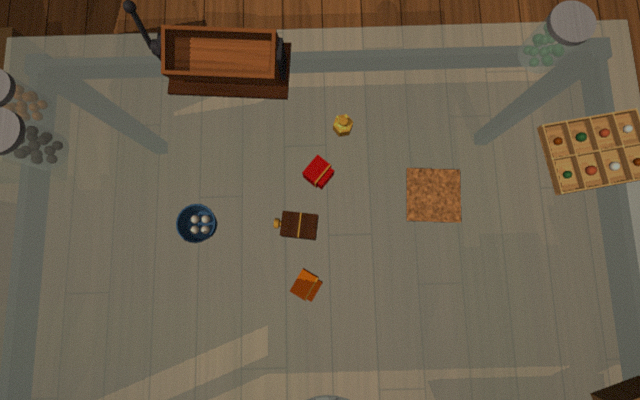

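The top view shows three case-like things: a dark brown one at (299,225) with its knob at (276,223), a red one at (318,171) and an orange one at (306,285). The brown one is at (360,198) in the scene view. It is the only dark wooden one with a brass band, so it is the one meant. I'll confirm that in a crop and measure it.

Run:
```python
from h import *
np.set_printoptions(precision=4,suppress=True)
T=imaging.get_image("top");S=imaging.get_image("scene")
a=cv2.resize(T["image"][190:260,255:345],(720,560),interpolation=3)
b=cv2.resize(S["image"][165:235,325:397],(576,560),interpolation=3)
cv2.imwrite("pics/crop1.png",cv2.resize(np.hstack([a,b])[:,:,::-1],(800,346)))
for n,P,bx in(("top",T,(262,200,330,250)),("scene",S,(335,170,392,225))):
    im=P["image"][bx[1]:bx[3],bx[0]:bx[2]]; hsv=cv2.cvtColor(im,cv2.COLOR_RGB2HSV)
    dark=(hsv[...,2]<100)&(hsv[...,1]>60); br=(hsv[...,0]>14)&(hsv[...,0]<28)&(hsv[...,1]>140)&(hsv[...,2]>110)
    for nm,m in(("dark",dark),("brass",br)):
        k,l,st,c=cv2.connectedComponentsWithStats(m.astype(np.uint8))
        for i in range(1,k):
            if st[i,4]>12:
                y,x=np.where(l==i); r=cv2.minAreaRect(np.c_[x,y].astype(np.float32)); px=cv2.boxPoints(r)+np.array(bx[:2])
                print(n,nm,st[i,4],c[i]+np.array(bx[:2]),"box",px.tolist())
                z=.052 if nm=="dark" else .026
                print("   w",[onz(P,p,z)[:2].round(4).tolist() for p in px],onz(P,c[i]+np.array(bx[:2]),z)[:2])
o=robot.observe(); print(Rot.from_rotvec(o["orientation"]).as_matrix())
for n,P in(("top",T),("scene",S)):
    for l in("case_base","cover"):
        print(n,l,[(round(r["p"],2),np.round(r["position"],1).tolist()) for r in pinpoint(l,P)])
```

```text
top dark 928 [298.4774 224.9957] box [[273.06097412109375, 235.45122146606445], [275.9756088256836, 209.21951484680176], [318.5609817504883, 213.95122146606445], [315.64634704589844, 240.18292999267578]]
   w [[0.449, 0.1018], [0.5036, 0.0954], [0.4913, 0.0065], [0.4369, 0.0138]] [0.4693 0.0488]
top brass 42 [298.9524 224.5476] box [[296.76791763305664, 235.97269439697266], [299.4914665222168, 212.82252407073975], [301.1740608215332, 213.02047729492188], [298.45051193237305, 236.17064666748047]]
   w [[0.4481, 0.0546], [0.4978, 0.0479], [0.4973, 0.0443], [0.4476, 0.051]] [0.4725 0.0495]
top brass 35 [275.7143 223.3714] box [[274.0, 220.0], [278.0, 220.0], [278.0, 227.0], [274.0, 227.0]]
   w [[0.4837, 0.1031], [0.4835, 0.0945], [0.4684, 0.0946], [0.4686, 0.1032]] [0.4763 0.0994]
scene dark 63 [376.8413 173.9683] box [[373.0, 170.0], [380.0, 170.0], [380.0, 181.0], [373.0, 181.0]]
   w [[0.4037, 0.0351], [0.3945, 0.0474], [0.4248, 0.0664], [0.4338, 0.0544]] [0.4097 0.0489]
scene dark 79 [387.1899 175.6076] box [[381.0, 170.0], [391.0, 170.0], [391.0, 181.0], [381.0, 181.0]]
   w [[0.3
[... 594 characters left out ...]
], [0.4196, 0.0332], [0.4223, 0.0379], [0.4745, 0.0305]] [0.4477 0.0318]
scene brass 59 [377.8475 208.5932] box [[372.3846130371094, 205.92307662963867], [378.7384567260742, 202.29230880737305], [383.5999984741211, 210.79999923706055], [377.24615478515625, 214.43076705932617]]
   w [[0.4747, 0.0816], [0.4576, 0.0865], [0.4725, 0.1078], [0.4893, 0.1028]] [0.4744 0.0949]
[[-0.9172  0.3984  0.    ]
 [ 0.3984  0.9172  0.    ]
 [ 0.      0.     -1.    ]]
top case_base [(0.87, [311.8, 166.4]), (0.8, [296.4, 278.5]), (0.57, [316.3, 229.0])]
top cover [(0.85, [300.8, 221.1])]
scene case_base [(0.87, [388.0, 170.7]), (0.73, [311.5, 230.2]), (0.61, [344.9, 190.2])]
scene cover [(0.92, [356.9, 198.2])]
```

View pics/crop1.png

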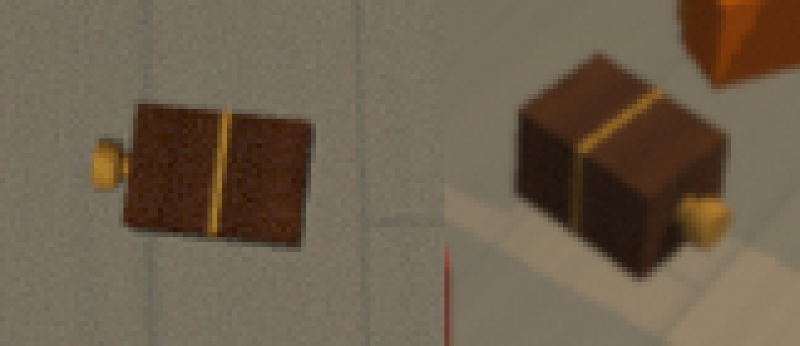

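The crop shows the dark brown case lying on its side, with a brass band and a brass knob pointing to the left (+y). It fits the description; the red and orange ones are look-alikes. Foot is near (0.465,0.012), the axis is (0.135,0.991), and the knob head is near (0.4765,0.0975). I'll turn the tool and go above the knob.

```bash
python3 -m jog '[[0,0,0,0.15,1],[0,0,0,0.15,1],[0,0,0,0.15,1],[0,0,0,0.15,1],[0,0,0,0.15,1],[0,0,0,0.15,1],[0,0,0,0.15,1],[0,0,0,0.15,1],[0,0,0,0.1,1]]' 20
python3 -m jog '[[-0.042,0.0257,0,0,1],[-0.042,0.0257,0,0,1],[-0.042,0.0257,0,0,1],[-0.042,0.0257,0,0,1],[-0.042,0.0257,0,0,1],[-0.042,0.0257,0,0,0.7],[-0.042,0.0257,0,0,0.7],[-0.042,0.0257,0,0,0.7],[-0.042,0.0257,0,0,0.7],[-0.042,0.0257,0,0,0.7],[-0.042,0.0257,0,0,0.7],[0,0,0.03,0,0.7]]'
cat > m.py <<'E'
from h import *
np.set_printoptions(precision=4,suppress=True)
def st():
    o=robot.observe(); R=Rot.from_rotvec(o["orientation"]).as_matrix(); print("TCP",o["tool_pos"],"x",R[:,0],"y",R[:,1],"w",o["width"],"g",o["grip_force"],"F",o["force"],"t",o["clock"]); return o,R
def goal(o,R,p): print("tool shift",R.T@(np.array(p)-o["tool_pos"]))
E
python3 - <<'E'
from m import *
o,R=st(); goal(o,R,(.4769,.1005,.018))
P=imaging.get_image("wrist"); save(P,"w1.png")
print(-np.array(P["R"]).T@P["t"]); print("knob px",proj(P,(.4765,.0975,.026)),"foot",proj(P,(.4653,.0115,.026)))
E
```

```text
clock: 2.5
tool_pos: [0.259, 0.5961, 0.2313]
orientation: [2.375, 2.056, 0.0]
force: [-0.1, -0.3, -0.3]
width: 1.002
grip_force: 0.0
clock: 3.7
tool_pos: [0.4797, 0.095, 0.2061]
orientation: [2.372, 2.048, 0.012]
force: [0.6, 0.2, -0.2]
width: 0.701
grip_force: 0.0
TCP [0.4797 0.095  0.2061] x [0.1456 0.9893 0.0009] y [ 0.9893 -0.1456  0.0108] w 0.7010807458497619 g 0.0 F [ 0.6165  0.2481 -0.1656] t 3.7
tool shift [ 0.0049 -0.0056  0.1881]
[0.4914 0.1783 0.3488]
knob px [318.0431 173.9708] foot [319.9857 254.86  ]
```

View pics/w1.png

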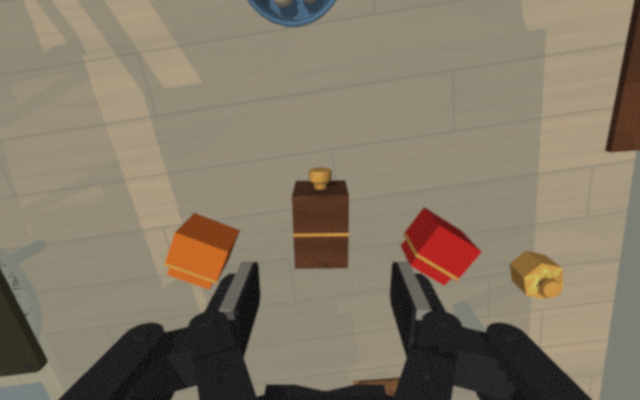

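The wrist view shows the brown case aligned with the tool, its knob at (320,176) and the fingers straddling it. Now I descend and grip the knob lightly.

```bash
python3 -m jog '[[0.005,-0.0055,0.04,0,0.5],[0,0,0.04,0,0.5],[0,0,0.04,0,0.5],[0,0,0.04,0,0.5],[0,0,0.02,0,0.5],[0,0,0.01,0,0.5],[0,0,0,0,0.5],[0,0,0,0,0.5]]' 20
python3 -c "
from m import *
o,R=st(); goal(o,R,(.4769,.1005,.016))"
```

```text
clock: 4.55
tool_pos: [0.4711, 0.1056, 0.0126]
orientation: [2.369, 2.062, 0.002]
force: [0.0, 0.4, 1.7]
width: 0.497
grip_force: 0.0
TCP [0.4711 0.1056 0.0126] x [0.1381 0.9904 0.0005] y [ 0.9904 -0.1381  0.0017] w 0.4970674900022119 g 0.0 F [0.0395 0.3574 1.7301] t 4.55
tool shift [-0.0042  0.0064 -0.0034]
```

```bash
python3 -m jog '[[-0.004,0.0065,-0.0035,0,0.5],[0,0,0,0,0.4],[0,0,0,0,0],[0,0,0,0,0],[0,0,0,0,0],[0,0,0,0,0],[0,0,0,0,0],[0,0,0,0,0]]' 20
python3 -c "
from m import *
o,R=st()
P=imaging.get_image('wrist'); save(P,'w2.png',(200,120,460,360),2)"
```

```text
clock: 5.35
tool_pos: [0.4775, 0.1007, 0.016]
orientation: [2.369, 2.061, 0.004]
force: [1.1, 1.6, 5.8]
width: 0.244
grip_force: 19.5
TCP [0.4775 0.1007 0.016 ] x [0.1386 0.9904 0.0011] y [ 0.9903 -0.1386  0.0029] w 0.24394630330976608 g 19.544592797756195 F [1.0674 1.6206 5.767 ] t 5.35
```

View pics/w2.png

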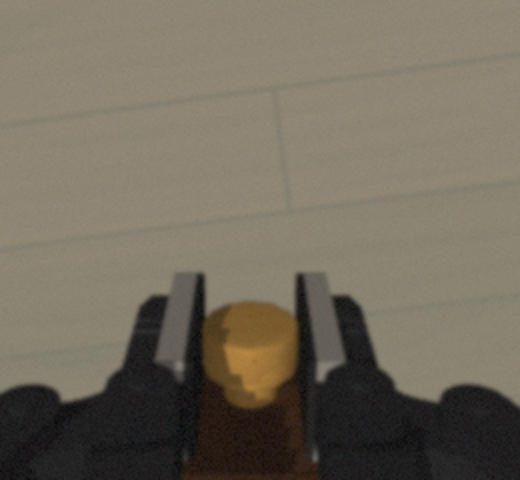

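Knob gripped (opening matches the 22 mm head). I tip slowly along an arc about the foot's lower edge with a slight push towards the foot, then check at 20 degrees.

```bash
python3 -m jog '[[-0.0015,0,0,0,0],[-0.0025,0,-0.005,0,0],[-0.0025,0,-0.005,0,0],[-0.0025,0,-0.0046,0,0],[-0.004,0,-0.0067,0,0],[-0.0043,0,-0.0067,0,0],[0,0,0,0,0],[0,0,0,0,0]]' 20
python3 - <<'E'
from m import *
o,R=st()
a=imaging.get_image("scene")["image"][120:240,290:430];b=imaging.get_image("top")["image"][180:260,260:340]
cv2.imwrite("pics/t1.png",np.hstack([cv2.resize(a,(466,400),interpolation=3),cv2.resize(b,(334,400),interpolation=3)])[:,:,::-1])
E
```

```text
clock: 6.2
tool_pos: [0.474, 0.0829, 0.0433]
orientation: [2.37, 2.061, 0.001]
force: [0.1, 0.3, -1.3]
width: 0.246
grip_force: 19.8
TCP [0.474  0.0829 0.0433] x [ 0.1389  0.9903 -0.0001] y [ 0.9903 -0.1389  0.001 ] w 0.24608465589061435 g 19.750568568706512 F [ 0.1267  0.3072 -1.2801] t 6.2
```

View pics/t1.png

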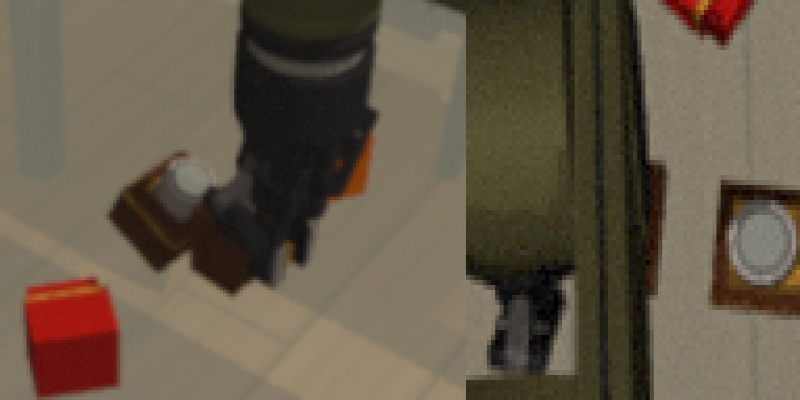

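The cover came off in my grip, and the base seems to have swung up on its foot with the loupe showing. I'll look again before going on.

Run:
```python
from m import *
S=imaging.get_image("scene");T=imaging.get_image("top")
a=S["image"][150:220,310:380];b=T["image"][195:255,290:350]
cv2.imwrite("pics/t2.png",np.hstack([cv2.resize(a,(400,400),interpolation=3),cv2.resize(b,(400,400),interpolation=3)])[:,:,::-1])
for n,P in(("s",S),("t",T)):
  for l,z in(("case_base",0),("loupe",.008),("cover",.05)):
    print(n,l,[(round(r["p"],2),np.round(r["position"],1).tolist(),onz(P,r["position"],z)[:2].round(4).tolist()) for r in pinpoint(l,P)])
```

```text
s case_base [(0.83, [314.5, 229.9], [0.5834, 0.0115]), (0.72, [336.3, 192.8], [0.4668, -0.0175]), (0.51, [388.1, 174.4], [0.3431, 0.0431])]
s loupe [(0.67, [338.6, 185.1], [0.4501, -0.0234]), (0.17, [352.0, 182.1], [0.4235, -0.0048])]
s cover [(0.86, [353.4, 186.6], [0.4716, 0.0298])]
t case_base [(0.89, [311.1, 167.2], [0.6044, 0.0215]), (0.8, [331.7, 230.5], [0.4597, -0.021]), (0.8, [294.5, 279.0], [0.3568, 0.0628])]
t loupe [(0.65, [329.0, 227.7], [0.4654, -0.0151])]
t cover [(0.56, [307.7, 222.4], [0.4744, 0.0296])]
```

View pics/t2.png

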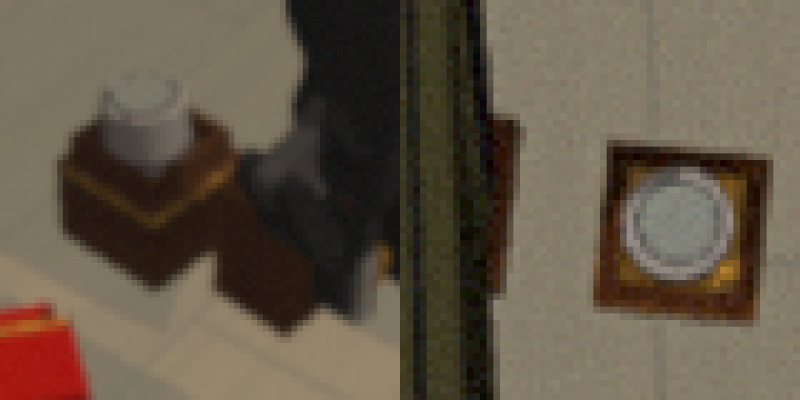

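The base stands upright on its foot at about (0.465,-0.016) with the loupe in it; the cover is still in the gripper. The case should stand closed, so I'll get the cover upright, put it on and let go before taking it off. First I lift it and see how it hangs.

```bash
python3 -m jog '[[0.008,0,0,0,0],[0.012,0,-0.01,0,0],[0.02,0,-0.02,0,0],[0,0,-0.03,0,0],[0,0,-0.03,0,0],[0,0,-0.03,0,0],[0,0,0,0,0],[0,0,0,0,0],[0,0,0,0,0]]' 20
python3 - <<'E'
from m import *
o,R=st()
a=imaging.get_image("scene")["image"][100:230,300:430];b=imaging.get_image("wrist")["image"][120:360,200:440]
cv2.imwrite("pics/t3.png",np.hstack([cv2.resize(x,(400,400),interpolation=3) for x in(a,b)])[:,:,::-1])
E
```

```text
clock: 7.6
tool_pos: [0.4783, 0.1231, 0.1615]
orientation: [-2.369, -2.061, 0.003]
force: [-1.2, -0.6, -0.4]
width: 0.239
grip_force: 19.8
TCP [0.4783 0.1231 0.1615] x [ 0.1382  0.9904 -0.0006] y [ 0.9904 -0.1382 -0.0022] w 0.2387836307313087 g 19.77693647146225 F [-1.1675 -0.6185 -0.4344] t 7.6
```

View pics/t3.png

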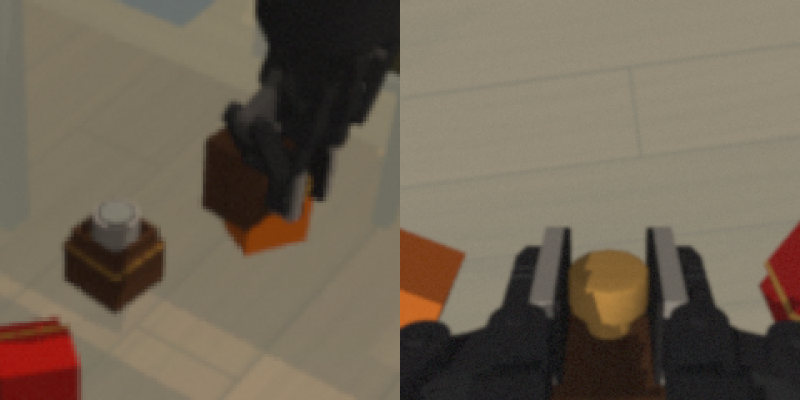

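The base stands clear, and the cover hangs tilted from the knob without swinging. I'll lay the cover down on its side, farther from the base, then tip it onto its rim by pushing its end face with the fingers astride the knob.

```bash
python3 -m jog '[[0.02,0,0.03,0,0],[0.015,0,0.03,0,0],[0,0,0.03,0,0],[0,0,0.03,0,0],[0,0,0,0,0],[0,0,0,0,0]]' 20; python3 -m jog '[[0,0,0.003,0,0],[0,0,0.002,0,0],[0,0,0,0,0],[0,0,0,0,0]]'; python3 -m jog '[[0,0,0.003,0,0],[0,0,0.002,0,0],[0,0,0,0,0],[0,0,0,0,0]]'
```

```text
clock: 8.3
tool_pos: [0.4832, 0.1572, 0.042]
orientation: [-2.37, -2.061, 0.004]
force: [0.9, -0.2, -0.5]
width: 0.248
grip_force: 19.8
clock: 8.7
tool_pos: [0.4846, 0.1575, 0.0386]
orientation: [2.37, 2.061, 0.002]
force: [0.2, -0.3, -0.7]
width: 0.244
grip_force: 19.8
clock: 9.1
tool_pos: [0.4839, 0.1574, 0.0326]
orientation: [-2.37, -2.062, 0.001]
force: [0.0, 0.7, -0.1]
width: 0.246
grip_force: 19.8
```

```bash
python3 -m jog '[[0,0,0.003,0,0],[0,0,0,0,0],[0,0,0,0,0]]'|grep -E "pos|force"; python3 -m jog '[[0,0,0.003,0,0],[0,0,0,0,0],[0,0,0,0,0]]'|grep -E "pos|force";python3 -m jog '[[0,0,0.003,0,0],[0,0,0,0,0],[0,0,0,0,0]]'|grep -E "pos|force"
python3 - <<'E'
from m import *
a=imaging.get_image("scene")["image"][140:250,330:440];b=imaging.get_image("top")["image"][170:260,220:350]
cv2.imwrite("pics/t4.png",np.hstack([cv2.resize(a,(400,400),interpolation=3),cv2.resize(b,(400,277),interpolation=3)[:400] if 0 else cv2.copyMakeBorder(cv2.resize(b,(400,277),interpolation=3),0,123,0,0,0)])[:,:,::-1])
E
```

```text
tool_pos: [0.4839, 0.1574, 0.0296]
force: [-0.0, -1.3, -1.1]
grip_force: 19.8
tool_pos: [0.484, 0.1574, 0.0267]
force: [0.7, 1.4, -1.1]
grip_force: 19.8
tool_pos: [0.4839, 0.1574, 0.0236]
force: [-0.1, -0.2, -0.9]
grip_force: 19.8
```

```bash
for i in 1 2; do python3 -m jog '[[0,0,0.003,0,0],[0,0,0,0,0],[0,0,0,0,0]]'|grep -E "pos|force"; done
```

```text
tool_pos: [0.4839, 0.1574, 0.0206]
force: [0.1, 0.2, -0.6]
grip_force: 19.8
tool_pos: [0.4839, 0.1574, 0.0177]
force: [0.2, -0.2, -0.7]
grip_force: 19.8
```

View pics/t4.png

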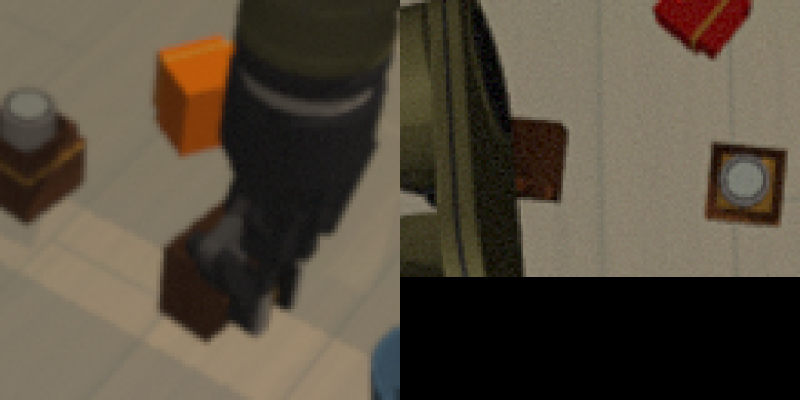

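The cover lies almost level, its knob towards the ramekin and clear of it. I release it, raise the fingers astride the knob and tip it over with a rising push.

```bash
python3 -m jog '[[0,0,0.0015,0,0],[0,0,0,0,0],[0,0,0,0,0.36],[0,0,0,0,0.36],[0,0,0,0,0.36],[0,0,-0.012,0,0.36],[0,0,-0.012,0,0.36],[0,0,0,0,0.36]]' 20
python3 -m jog '[[-0.002,0,0,0,0.36],[-0.002,0,0,0,0.36],[-0.004,0,-0.0035,0,0.36],[-0.004,0,-0.0035,0,0.36],[-0.0045,0,-0.0025,0,0.36],[-0.0045,0,-0.0025,0,0.36],[-0.0048,0,-0.0015,0,0.36],[-0.0048,0,-0.0015,0,0.36],[0,0,0,0,0.36]]'
python3 - <<'E'
from m import *
st()
T=imaging.get_image("top");S=imaging.get_image("scene")
cv2.imwrite("pics/t5.png",np.hstack([cv2.resize(x,(400,400),interpolation=3) for x in(S["image"][140:250,330:440],T["image"][170:260,240:330])])[:,:,::-1])
m=lambda P,b:cv2.moments(((lambda h:(h[...,2]<95)&(h[...,1]>90)&((h[...,0]<14)))(cv2.cvtColor(P["image"][b[1]:b[3],b[0]:b[2]],cv2.COLOR_RGB2HSV))).astype(np.uint8))
for n,P in(("s",S),("t",T)):
    print(n,[(round(r["p"],2),np.round(r["position"]).tolist(),onz(P,r["position"],.02)[:2]) for r in pinpoint("cover",P)])
E
```

```text
clock: 11.5
tool_pos: [0.4862, 0.1579, 0.0433]
orientation: [2.368, 2.06, 0.007]
force: [0.5, -0.3, -0.4]
width: 0.361
grip_force: 0.0
clock: 12.4
tool_pos: [0.4799, 0.1266, 0.0555]
orientation: [2.371, 2.061, 0.0]
force: [0.3, 0.6, -0.4]
width: 0.359
grip_force: 0.1
TCP [0.4799 0.1266 0.0555] x [0.1393 0.9902 0.    ] y [ 0.9902 -0.1393  0.0003] w 0.3586636392384152 g 0.13313823903445154 F [ 0.3173  0.612  -0.4064] t 12.4
s [(0.86, [375.0, 208.0], array([0.4719, 0.0878]))]
t [(0.79, [277.0, 221.0], array([0.4819, 0.0969]))]
```

```bash
python3 -m jog '[[-0.005,0,-0.0005,0,0.36],[-0.005,0,-0.0005,0,0.36],[-0.005,0,0,0,0.36],[-0.005,0,0,0,0.36],[0,0,0,0,0.36],[0,0,0,0,0.36],[0,0,0,0,0.36]]'
python3 - <<'E'
from m import *
st()
T=imaging.get_image("top");S=imaging.get_image("scene");W=imaging.get_image("wrist")
save(W,"w5.png")
cv2.imwrite("pics/t5.png",np.hstack([cv2.resize(x,(400,400),interpolation=3) for x in(S["image"][140:250,330:440],T["image"][170:260,240:330])])[:,:,::-1])
for n,P in(("s",S),("t",T),("w",W)):
    print(n,[(round(r["p"],2),np.round(r["position"]).tolist(),onz(P,r["position"],.0)[:2]) for r in pinpoint("cover",P)],[(round(r["p"],2),np.round(r["position"]).tolist(),onz(P,r["position"],.025)[:2]) for r in boxes_of("cover",P)])
E
```

```text
clock: 13.3
tool_pos: [0.4771, 0.1073, 0.0563]
orientation: [2.37, 2.062, 0.0]
force: [0.4, -0.3, 0.2]
width: 0.36
grip_force: 0.0
TCP [0.4771 0.1073 0.0563] x [0.1386 0.9903 0.    ] y [ 0.9903 -0.1386  0.    ] w 0.3598577038667407 g 0.0 F [ 0.4185 -0.2965  0.1747] t 13.3
s [(0.57, [369.0, 214.0], array([0.4776, 0.0782]))] [(0.62, [366.0, 210.0], array([0.4913, 0.0773]))]
t [(0.53, [286.0, 220.0], array([0.4848, 0.0801]))] [(0.57, [294.0, 222.0], array([0.4786, 0.061 ])), (0.5, [330.0, 230.0], array([ 0.4602, -0.0171]))]
w [(0.87, [329.0, 266.0], array([0.4771, 0.0789]))] [(0.81, [326.0, 279.0], array([0.4758, 0.0848])), (0.3, [325.0, 374.0], array([0.4653, 0.016 ]))]
```

All three cameras agree that the cover's rim centre is at (0.479,0.079) on the shelf, so it has tipped onto its rim. I go up and measure cover and base precisely with the wrist camera.

```bash
python3 -m jog '[[0.01,0,-0.03,0,0.5],[0,0,-0.04,0,0.5],[0,0,-0.03,0,0.5],[-0.03,0,0,0,0.5],[-0.03,0,0,0,0.5],[-0.037,0,0,0,0.5],[0,0,0,0,0.5],[0,0,0,0,0.5],[0,0,0,0,0.5]]'
cat > fit.py <<'E'
from m import *
from scipy.optimize import least_squares
def boxpts(x,y,a,secs):
    u=np.array([np.cos(a),np.sin(a)]);v=np.array([-u[1],u[0]])
    return [np.r_[np.array([x,y])+s*(i*u+j*v),z] for s,z in secs for i in(-1,1) for j in(-1,1)]
BASE=((.026,0),(.026,.038),(.022,.05)); COV=((.026,0),(.026,.036))
def mask(P,x,y):
    c=proj(P,(x,y,.03)); h=cv2.cvtColor(cv2.GaussianBlur(P["image"],(3,3),0),cv2.COLOR_RGB2HSV)
    m=((h[...,1]>85)&(h[...,2]<130)).astype(np.uint8)
    k,l,s,q=cv2.connectedComponentsWithStats(m); yy,xx=np.mgrid[:400,:640]
    m[np.hypot(xx-c[0],yy-c[1])>75]=0
    k,l,s,q=cv2.connectedComponentsWithStats(m); i=1+np.argmax(s[1:,4]); return (l==i).astype(np.uint8),s[i]
def poly(h,n=90):
    # support function of hull in n directions
    t=np.linspace(0,2*np.pi,n,endpoint=False); return (h@np.array([np.cos(t),np.sin(t)])).max(0)
def fit(P,x,y,a,secs):
    m,s=mask(P,x,y); q=np.argwhere(m)[:,::-1].astype(float); S=poly(q)  # pixel centres
    f=lambda v:poly(np.array([proj(P,p) for p in boxpts(v[0],v[1],v[2],secs)]))-S-v[3]
    r=least_squares(f,[x,y,a,.5],x_scale=[.01,.01,.1,1],loss="soft_l1"); return r.x,np.sqrt(np.mean(r.fun**2)),s
E
python3 - <<'E'
from fit import *
st()
for i in range(2):
    P=imaging.get_image("wrist")
    print("base",fit(P,.4655,-.016,1.43,BASE)); print("cover",fit(P,.479,.079,1.43,COV))
save(P,"w6.png")
for l in("cover","case_base","loupe"): print(l,[(round(r["p"],2),np.round(r["position"]).tolist(),onz(P,r["position"],.008 if l=="loupe" else 0)[:2]) for r in pinpoint(l,P)])
E
```

```text
clock: 14.65
tool_pos: [0.4651, 0.0217, 0.1563]
orientation: [-2.37, -2.062, -0.0]
force: [-0.4, 0.0, -1.0]
width: 0.496
grip_force: 0.0
TCP [0.4651 0.0217 0.1563] x [0.1381 0.9904 0.0004] y [ 0.9904 -0.1381 -0.    ] w 0.4959584037141903 g 0.0 F [-0.4441  0.0038 -0.974 ] t 14.65
base (array([ 0.4603, -0.0226,  1.4434,  1.6733]), np.float64(0.5670430126548447), array([ 294,  203,   64,   74, 2587], dtype=int32))
cover (array([0.4742, 0.0795, 1.4324, 1.5556]), np.float64(0.295411140527134), array([ 290,   84,   71,   71, 4075], dtype=int32))
base (array([ 0.4602, -0.0225,  1.4355,  1.8152]), np.float64(0.5857621456316672), array([ 294,  204,   64,   73, 2564], dtype=int32))
cover (array([0.4742, 0.0795, 1.4334, 1.6016]), np.float64(0.3510082619984324), array([ 290,   84,   71,   71, 4106], dtype=int32))
cover []
case_base [(0.82, [189.0, 165.0], array([0.3498, 0.0541])), (0.69, [493.0, 170.0], array([0.6153, 0.0125])), (0.55, [327.0, 229.0], array([ 0.4618, -0.0235]))]
loupe []
```

View pics/w6.png

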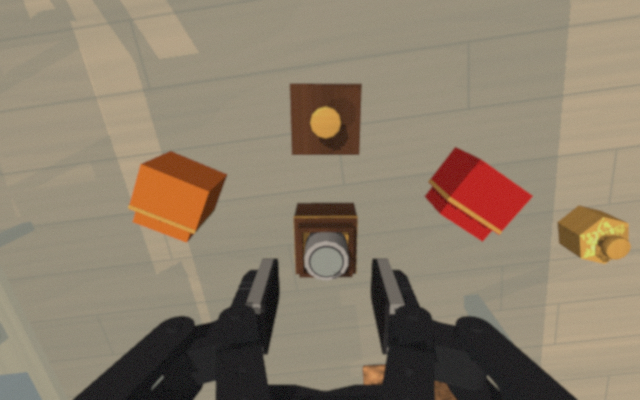

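The picture shows the cover standing on its rim with its knob at (325,122), and the base upright with the loupe at (326,261). I move back by the spacing, so that the base is seen from the same relative view and the calibration errors cancel.

```bash
python3 -m jog '[[-0.035,0,0,0,0.5],[-0.035,0,0,0,0.5],[-0.033,0,0,0,0.5],[0,0,0,0,0.5],[0,0,0,0,0.5],[0,0,0,0,0.5]]' | head -2
python3 - <<'E'
from fit import *
o,R=st()
for i in range(2):
    P=imaging.get_image("wrist")
    for B in(BASE,BASE[:2]):
        r=fit(P,.461,-.0225,1.43,B); print("base",r,"rel",R.T@(np.r_[r[0][:2],0]-o["tool_pos"]))
# knob/loupe circles by hough-free: bright loupe rim
g=P["image"]; c=proj(P,(.461,-.0225,.066)).astype(int); print(c)
np.save("p.npy",g)
E
```

```text
clock: 15.5
tool_pos: [0.4508, -0.0801, 0.1562]
TCP [ 0.4508 -0.0801  0.1562] x [0.1376 0.9905 0.0004] y [ 0.9905 -0.1376 -0.0002] w 0.49942713013999174 g 0.0 F [ 1.3286 -1.1789  0.0066] t 15.5
base (array([ 0.4603, -0.0224,  1.4431,  0.9737]), np.float64(0.26037487637957424), array([ 289,   83,   73,   73, 2768], dtype=int32)) rel [0.0584 0.0014 0.1563]
base (array([ 0.4603, -0.0224,  1.4431,  0.9737]), np.float64(0.26037487637957424), array([ 289,   83,   73,   73, 2768], dtype=int32)) rel [0.0584 0.0014 0.1563]
base (array([ 0.4604, -0.0223,  1.4364,  1.0432]), np.float64(0.3218745418575278), array([ 290,   83,   73,   73, 2752], dtype=int32)) rel [0.0585 0.0015 0.1563]
base (array([ 0.4604, -0.0223,  1.4364,  1.0432]), np.float64(0.3218745418575278), array([ 290,   83,   73,   73, 2752], dtype=int32)) rel [0.0585 0.0015 0.1563]
[326 124]
```

```bash
python3 -m jog '[[0.041,0.0012,0,0,0.5],[0.04,0,0,0,0.5],[0.04,0,0,0,0.5],[0.04,0,0.02,0,0.5],[0,0,0.045,0,0.5],[0,0,0.04,0,0.5],[0,0,0.01,0,0.4],[0,0,0,0,0.4],[0,0,0,0,0],[0,0,0,0,0],[0,0,0,0,0],[0,0,0,0,0]]' 20
python3 -m jog '[[0,0,0,0,0],[0,0,0,0,0],[0,0,0,0,0]]' 
python3 -c "
from m import *
o,R=st();print('v',o['tool_pos']@R[:,1],'u',o['tool_pos']@R[:,0])"
```

```text
clock: 16.8
tool_pos: [0.4753, 0.0783, 0.0428]
orientation: [2.369, 2.06, 0.003]
force: [-0.2, -0.3, 3.3]
width: 0.24
grip_force: 19.9
clock: 17.1
tool_pos: [0.4753, 0.0784, 0.0427]
orientation: [2.369, 2.061, 0.002]
force: [-1.4, -0.9, 6.8]
width: 0.242
grip_force: 20.1
TCP [0.4753 0.0784 0.0427] x [0.1386 0.9903 0.0002] y [ 0.9903 -0.1386  0.002 ] w 0.24203162155055633 g 20.09485512971878 F [-1.3672 -0.8799  6.7626] t 17.1
v 0.45988471119238433 u 0.14353529248239036
```

```bash
python3 -m jog '[[0,0,0,0,0.5],[0,0,0,0,0.5],[0,0,-0.015,0,0.5],[0,0,-0.05,0,0.5],[-0.03,0,-0.0485,0,0.5],[-0.0285,0,0,0,0.5],[0,0,0,0,0.5],[0,0,0,0,0.5],[0,0,0,0,0.5]]' | head -2
python3 - <<'E'
from fit import *
o,R=st()
for i in range(2):
    P=imaging.get_image("wrist")
    r=fit(P,.4742,.0795,1.43,COV); print("cover",r,"rel",R.T@(np.r_[r[0][:2],0]-o["tool_pos"]))
E
```

```text
clock: 18.0
tool_pos: [0.4658, 0.0247, 0.1475]
TCP [0.4658 0.0247 0.1475] x [0.1383 0.9904 0.0001] y [ 0.9904 -0.1383 -0.0025] w 0.49835459693692263 g 0.0 F [-0.2936 -0.1223  0.3084] t 18.0
cover (array([0.4746, 0.0792, 1.4315, 1.5644]), np.float64(0.3722163284403729), array([ 289,   88,   74,   73, 4345], dtype=int32)) rel [0.0552 0.0015 0.1475]
cover (array([0.4746, 0.0792, 1.4335, 1.5163]), np.float64(0.3755400528933465), array([ 289,   88,   74,   74, 4325], dtype=int32)) rel [0.0552 0.0015 0.1475]
```

```bash
python3 -m jog '[[0.03,0,0.04,0,0.5],[0.0252,0,0.04,0,0.5],[0,0,0.025,0,0.4],[0,0,0,0,0.4],[0,0,0,0,0],[0,0,0,0,0],[0,0,0,0,0],[0,0,0,0,0],[0,0,0,0,0],[0,0,0,0,0]]' 30
python3 -c "
from m import *
o,R=st();print('v',o['tool_pos']@R[:,1],'u',o['tool_pos']@R[:,0])"
python3 -m jog '[[0,0,-0.02,0,0],[0,0,-0.03,0,0],[0,0,-0.03,0,0],[0,0,0,0,0],[-0.03,0,0,0,0],[-0.03,0,0,0,0],[-0.03,0,0,0,0],[-0.0126,0,0,0,0],[0,0,0,0,0],[0,0,0,0,0],[0,0,0,0,0]]'
python3 -c "
from m import *
o,R=st();print('v',o['tool_pos']@R[:,1],'u',o['tool_pos']@R[:,0])"
```

```text
clock: 19.1
tool_pos: [0.4745, 0.0787, 0.0443]
orientation: [2.37, 2.061, 0.001]
force: [-0.3, -0.2, -0.4]
width: 0.235
grip_force: 29.3
TCP [0.4745 0.0787 0.0443] x [0.1389 0.9903 0.0002] y [ 0.9903 -0.1389  0.0008] w 0.23473786020862997 g 29.342828392982483 F [-0.2795 -0.1744 -0.3804] t 19.1
v 0.4590305867027218 u 0.14384239158187467
clock: 20.2
tool_pos: [0.4601, -0.0219, 0.1236]
orientation: [-2.369, -2.063, -0.0]
force: [-0.4, 0.3, -0.3]
width: 0.237
grip_force: 29.5
TCP [ 0.4601 -0.0219  0.1236] x [0.1376 0.9905 0.0004] y [ 0.9905 -0.1376 -0.0004] w 0.23748668966974631 g 29.494520723819733 F [-0.3536  0.3139 -0.3491] t 20.2
v 0.4587100555214851 u 0.041640536904329686
```

```bash
python3 -m jog '[[-0.0005,0,0.012,0,0],[0,0,0.012,0,0],[0,0,0.004,0,0],[0,0,0,0,0],[0,0,0,0,0]]' | grep -E "pos|^force"
for i in 1 2 3; do python3 -m jog '[[0,0,0.002,0,0],[0,0,0,0,0],[0,0,0,0,0]]'| grep -E "pos|^force"; done
```

```text
tool_pos: [0.4599, -0.0231, 0.0956]
force: [0.2, -0.9, -0.3]
tool_pos: [0.4602, -0.0233, 0.0941]
force: [0.4, -0.0, -0.3]
tool_pos: [0.46, -0.0233, 0.0918]
force: [0.5, -0.7, -0.6]
tool_pos: [0.4599, -0.0233, 0.0897]
force: [-0.2, -0.1, -1.2]
```

Rim is 5 mm below the neck's top with no force: it fits. I lower the rest and let go.

```bash
for i in 1 2 ; do python3 -m jog '[[0,0,0.003,0,0],[0,0,0,0,0],[0,0,0,0,0]]'| grep -E "pos|^force"; done; python3 -m jog '[[0,0,0.0005,0,0],[0,0,0,0,0],[0,0,0,0,0.4],[0,0,0,0,0.4],[0,0,0,0,0.4],[0,0,-0.02,0,0.4],[0,0,-0.03,0,0.4],[-0.03,0,-0.03,0,0.4],[-0.028,0,0,0,0.4],[0,0,0,0,0.4],[0,0,0,0,0.4],[0,0,0,0,0.4]]' 20
python3 - <<'E'
from fit import *
o,R=st(); P=imaging.get_image("wrist"); save(P,"w7.png")
print(fit(P,.4603,-.0224,1.43,((.026,0),(.026,.074))))
im=P["image"];h=cv2.cvtColor(im,cv2.COLOR_RGB2HSV)
print("exp knob",proj(P,(.4603,-.0224,.092)))
m=((h[...,0]>14)&(h[...,0]<28)&(h[...,1]>120)&(h[...,2]>110)).astype(np.uint8)
k,l,s,c=cv2.connectedComponentsWithStats(m); print([(s[i].tolist(),c[i].round().tolist()) for i in range(1,k) if s[i,4]>80])
E
```

```text
tool_pos: [0.4599, -0.0233, 0.0867]
force: [-0.2, -0.4, -0.6]
tool_pos: [0.4599, -0.0233, 0.0837]
force: [0.4, -0.2, -0.8]
clock: 23.4
tool_pos: [0.4516, -0.0801, 0.1626]
orientation: [-2.369, -2.061, 0.001]
force: [0.3, 0.8, -0.8]
width: 0.402
grip_force: 0.0
TCP [ 0.4516 -0.0801  0.1626] x [0.1382 0.9904 0.0005] y [ 0.9904 -0.1382 -0.0014] w 0.4019649304566453 g 0.0 F [ 0.2915  0.808  -0.7773] t 23.4
(array([ 0.4611, -0.0232,  1.4312,  1.4589]), np.float64(0.52236658734368), array([ 286,   83,   81,   82, 5364], dtype=int32))
exp knob [324.4346 128.487 ]
[([439, 49, 82, 46, 346], [485.0, 69.0]), ([104, 58, 77, 39, 421], [142.0, 77.0]), ([581, 87, 59, 58, 2033], [618.0, 112.0]), ([308, 111, 36, 37, 1035], [326.0, 129.0])]
```

The closed case stands upright and free (outline fits 74 mm, knob on its axis at (326,129)). Now I take the cover off and stand it back on its clear spot.

```bash
python3 -m jog '[[0.03,0,0,0,0.4],[0.028,0,0.03,0,0.4],[0,0,0.03,0,0.4],[0,0,0.0185,0,0.4],[0,0,0,0,0.4],[0,0,0,0,0],[0,0,0,0,0],[0,0,0,0,0],[0,0,0,0,0],[0,0,0,0,0],[0,0,0,0,0]]' 30 | grep -E "pos|force|width"
python3 -m jog '[[0,0,-0.004,0,0],[0,0,-0.006,0,0],[0,0,-0.01,0,0],[0,0,-0.03,0,0],[0,0,-0.03,0,0],[0.03,0,0,0,0],[0.03,0,0,0,0],[0.03,0,0,0,0],[0.0126,0,0,0,0],[0,0,0,0,0],[0,0,0,0,0]]' | grep -E "pos|force|width"
python3 -m jog '[[0,0,0.04,0,0],[0,0,0.04,0,0],[0,0,0.025,0,0],[0,0,0.008,0,0],[0,0,0.004,0,0],[0,0,0,0,0],[0,0,0,0,0]]' | grep -E "pos|force|width"
```

```text
tool_pos: [0.4604, -0.0234, 0.0853]
force: [-0.7, -0.6, -0.2]
width: 0.233
grip_force: 29.4
tool_pos: [0.4742, 0.0779, 0.1651]
force: [0.1, 0.6, -0.4]
width: 0.237
grip_force: 29.5
tool_pos: [0.4757, 0.0782, 0.0496]
force: [-0.4, 0.1, -1.7]
width: 0.232
grip_force: 29.5
```

```bash
python3 -m jog '[[0,0,0.002,0,0],[0,0,0,0,0],[0,0,0,0,0],[0,0,0,0,0.5],[0,0,0,0,0.5],[0,0,0,0,0.5],[0,0,-0.02,0,0.6],[0,0,-0.045,0,0.6],[-0.03,0,-0.045,0,0.6],[-0.028,0,0,0,0.6],[0,0,0,0,0.6],[0,0,0,0,0.6]]' 20 | grep -E "pos|force|width"
python3 -m jog '[[-0.05,0,0,0,0.6],[-0.05,0,0,0,0.6],[0,0,0,0,0.6],[0,0,0,0,0.6],[0,0,0,0,0.6]]'| head -2
python3 - <<'E'
from fit import *
o,R=st(); P=imaging.get_image("wrist"); save(P,"w8.png")
r=fit(P,.4603,-.0224,1.43,BASE);print(r)
# loupe top: grey low-saturation bright blob near expectation
c=proj(P,(r[0][0],r[0][1],.066)); h=cv2.cvtColor(P["image"],cv2.COLOR_RGB2HSV)
m,_=mask(P,*r[0][:2]); hull=cv2.convexHull(np.argwhere(m)[:,::-1].astype(np.int32)); H=np.zeros((400,640),np.uint8); cv2.fillPoly(H,[hull],1)
g=((h[...,1]<70)&(H>0)).astype(np.uint8); k,l,s,q=cv2.connectedComponentsWithStats(g); i=1+np.argmax(s[1:,4]); print("exp",c,"blob",s[i],q[i])
e=cv2.minEnclosingCircle(np.argwhere(l==i)[:,::-1].astype(np.float32)); print(e,onz(P,e[0],.066))
for S in(imaging.get_image("top"),):
  for nm in("pad","cover"): print(nm,[(round(b["p"],2),onz(S,b["position"],0)[:2]) for b in pinpoint(nm,S)])
  h=cv2.cvtColor(S["image"],cv2.COLOR_RGB2HSV)[155:235,395:475]
  m=((h[...,1]>100)&(h[...,0]<20)&(h[...,2]>90)).astype(np.uint8); m=cv2.morphologyEx(m,cv2.MORPH_CLOSE,np.ones((5,5)))
  k,l,s,q=cv2.connectedComponentsWithStats(m); i=1+np.argmax(s[1:,4]); rr=cv2.minAreaRect((np.argwhere(l==i)[:,::-1]+[395,155]).astype(np.float32)); print("pad",s[i],rr,onz(S,rr[0],.006)[:2],[onz(S,p,.006)[:2] for p in cv2.boxPoints(rr)])
E
```

```text
tool_pos: [0.4662, 0.023, 0.1521]
force: [0.1, -0.4, -0.0]
width: 0.597
grip_force: 0.0
clock: 28.05
tool_pos: [0.4524, -0.0747, 0.1516]
TCP [ 0.4524 -0.0747  0.1516] x [0.1374 0.9905 0.0008] y [ 0.9905 -0.1374 -0.0017] w 0.6034263361392567 g 0.0 F [ 0.4706  0.6102 -0.7887] t 28.05
(array([ 0.4605, -0.0223,  1.4318,  0.977 ]), np.float64(0.34628467138895547), array([ 289,   91,   73,   73, 2840], dtype=int32))
exp [324.6751 133.8085] blob [ 300  104   53   54 2222] [325.6278 130.3906]
((326.5, 130.36538696289062), 27.701784133911133) [ 0.4619 -0.0202  0.066 ]
pad []
cover [(0.85, array([0.4856, 0.0776]))]
pad [ 12  13  54  55 938] ((433.5, 195.0), (54.0, 53.0), 90.0) [ 0.5321 -0.2493] [array([ 0.5952, -0.1943]), array([ 0.5919, -0.3131]), array([ 0.4705, -0.3032]), array([ 0.4736, -0.1869])]
```

```bash
python3 -m jog '[[0.027,0.001,0,0,0.6],[0.027,0.001,0,0,0.6],[0,0,0.04,0,0.6],[0,0,0.03,0,0.6],[0,0,0.02,0,0.6],[0,0,0.009,0,0.6],[0,0,0,0,0.6],[0,0,0,0,0.6],[0,0,0,0,0.6]]' 40
python3 -c "
from m import *
o,R=st(); goal(o,R,(.4618,-.0215,.051))"
```

```text
clock: 29.15
tool_pos: [0.4634, -0.0228, 0.0551]
orientation: [2.368, 2.06, 0.003]
force: [-0.3, -0.5, 0.9]
width: 0.598
grip_force: 0.0
TCP [ 0.4634 -0.0228  0.0551] x [ 0.1384  0.9904 -0.0001] y [ 0.9904 -0.1384  0.003 ] w 0.598176353837384 g 0.0 F [-0.2907 -0.5315  0.9044] t 29.15
tool shift [ 0.0011 -0.0018  0.0041]
```

```bash
python3 -m jog '[[0.001,-0.0015,0.0035,0,0.6],[0,0,0,0,0.5],[0,0,0,0,0.3],[0,0,0,0,0.2],[0,0,0,0,0.2],[0,0,0,0,0.2],[0,0,0,0,0.2],[0,0,0,0,0.2]]' 40
python3 -m jog '[[0,0,-0.003,0,0.2],[0,0,-0.005,0,0.2],[0,0,-0.008,0,0.2],[0,0,-0.012,0,0.2],[0,0,0,0,0.2],[0,0,0,0,0.2]]'
python3 - <<'E'
from fit import *
P=imaging.get_image("top");print([(round(r["p"],2),onz(P,r["position"],0)[:2]) for r in pinpoint("case_base",P)])
E
```

```text
clock: 29.95
tool_pos: [0.4608, -0.0215, 0.0504]
orientation: [-2.37, -2.062, 0.0]
force: [-2.9, 0.5, 4.6]
width: 0.38
grip_force: 40.0
clock: 30.55
tool_pos: [0.4613, -0.0216, 0.0787]
orientation: [2.369, 2.061, 0.002]
force: [0.8, 0.3, -0.1]
width: 0.377
grip_force: 39.8
[(0.89, array([0.6058, 0.0215]))]
```

```bash
python3 -m jog '[[0,0,-0.025,0,0.2],[0,0,-0.03,0,0.2],[-0.036,0.017,0,0,0.2],[-0.036,0.017,0,0,0.2],[-0.036,0.017,0,0,0.2],[-0.036,0.017,0,0,0.2],[-0.036,0.017,0,0,0.2],[-0.036,0.018,0,0,0.2],[0,0,0,0,0.2],[0,0,0,0,0.2],[0,0,0,0,0.2]]'
python3 -m jog '[[0,0,0.03,0,0.2],[0,0,0.025,0,0.2],[0,0,0.015,0,0.2],[0,0,0.005,0,0.2],[0,0,0,0,0.2],[0,0,0,0,0.2]]'
python3 - <<'E'
from fit import *
o,R=st(); W=imaging.get_image("wrist"); save(W,"w9.png")
print([(round(r["p"],2),np.round(r["position"]),onz(W,r["position"],0)[:2]) for r in pinpoint("pad",W)],[(round(r["p"],2),np.round(r["position"]),onz(W,r["position"],0)[:2]) for r in pinpoint("case_base",W)])
for z in(0,.05,.066):
  pass
S=imaging.get_image("scene"); h=cv2.cvtColor(S["image"],cv2.COLOR_RGB2HSV)
for n in("pad","loupe","case_base","cover"): print(n,[(round(r["p"],2),np.round(r["position"]),onz(S,r["position"],0.006 if n=="loupe" else 0)[:2]) for r in pinpoint(n,S)])
E
```

```text
clock: 31.75
tool_pos: [0.5323, -0.2488, 0.1321]
orientation: [-2.369, -2.061, 0.001]
force: [0.3, 0.9, -0.9]
width: 0.377
grip_force: 40.5
clock: 32.35
tool_pos: [0.5337, -0.2499, 0.0593]
orientation: [2.368, 2.061, 0.001]
force: [-0.0, -0.1, -0.8]
width: 0.382
grip_force: 40.5
TCP [ 0.5337 -0.2499  0.0593] x [ 0.1382  0.9904 -0.0008] y [ 0.9904 -0.1382  0.002 ] w 0.3819576092416074 g 40.484660267829895 F [-0.0012 -0.1246 -0.8231] t 32.35
[] []
pad [(0.79, array([240., 169.]), array([ 0.5405, -0.2504]))]
loupe [(0.8, array([243., 158.]), array([ 0.513 , -0.2672]))]
case_base [(0.7, array([386., 172.]), array([0.3387, 0.0349])), (0.58, array([340., 190.]), array([ 0.4554, -0.0148]))]
cover [(0.71, array([372., 216.]), array([0.4778, 0.0837]))]
```

```bash
python3 -m jog '[[0,0,0.004,0,0.2],[0,0,0.003,0,0.2],[0,0,0,0,0.2],[0,0,0,0,0.2]]'| grep -E "pos|^force"
for i in 1 2 3 4; do python3 -m jog '[[0,0,0.001,0,0.2],[0,0,0,0,0.2],[0,0,0,0,0.2]]'| grep -E "pos|^force"; done
```

```text
tool_pos: [0.5326, -0.2496, 0.0505]
force: [-0.9, 0.5, -0.8]
tool_pos: [0.5329, -0.2497, 0.05]
force: [-0.3, 0.8, -0.8]
tool_pos: [0.5328, -0.2497, 0.0489]
force: [-0.3, -0.0, -1.1]
tool_pos: [0.533, -0.2498, 0.0484]
force: [-1.8, 0.7, 2.6]
tool_pos: [0.5331, -0.2499, 0.0484]
force: [-3.6, 1.0, 7.5]
```

Contact at the expected height. I relieve the load, open and withdraw.

```bash
python3 -m jog '[[0,0,-0.001,0,0.2],[0,0,0,0,0.2],[0,0,0,0,0.42],[0,0,0,0,0.5],[0,0,0,0,0.6],[0,0,0,0,0.6],[0,0,-0.01,0,0.6],[0,0,-0.03,0,0.6],[0,0,-0.05,0,0.6],[-0.03,0,-0.03,0,0.6],[-0.03,0,0,0,0.6],[0,0,0,0,0.6]]' 20
python3 -m jog '[[0,0,0,0,0.6],[0,0,0,0,0.6],[0,0,0,0,0.6]]' |head -2
python3 - <<'E'
from fit import *
o,R=st(); W=imaging.get_image("wrist"); T=imaging.get_image("top");S=imaging.get_image("scene")
h=cv2.cvtColor(W["image"],cv2.COLOR_RGB2HSV); X=(.533,-.25)
print("pad corners W",[proj(W,(.533+i*.06,-.25+j*.06,.006)).round().tolist() for i,j in((-1,-1),(-1,1),(1,1),(1,-1))])
c=proj(W,(*X,.064)); print("loupe top exp",c)
m=((h[...,1]<60)).astype(np.uint8); yy,xx=np.mgrid[:400,:640]; m[np.hypot(xx-c[0],yy-c[1])>45]=0
k,l,s,q=cv2.connectedComponentsWithStats(m); i=1+np.argmax(s[1:,4]); print(s[i],q[i])
for nm,P in(("w",W),("t",T),("s",S)):
  for n,z in(("loupe",.006),("pad",0),("case_base",0),("cover",0),("ramekin",0),("weight",0)):
    print(nm,n,[(round(r["p"],2),np.round(r["position"]).tolist(),onz(P,r["position"],z)[:2].round(3).tolist()) for r in pinpoint(n,P)])
E
```

```text
clock: 35.55
tool_pos: [0.5251, -0.3124, 0.1711]
orientation: [2.369, 2.055, 0.001]
force: [0.6, 0.2, -0.9]
width: 0.6
grip_force: 0.0
clock: 35.85
tool_pos: [0.5243, -0.308, 0.1671]
TCP [ 0.5243 -0.308   0.1671] x [0.1376 0.9905 0.0009] y [ 0.9905 -0.1376 -0.0014] w 0.5983256472939048 g 0.0 F [ 0.3729 -0.9535 -0.12  ] t 35.85
pad corners W [[269.0, 191.0], [241.0, 50.0], [389.0, 27.0], [400.0, 173.0]]
loupe top exp [324.4616 122.2872]
[ 302   95   48   51 1866] [325.3248 119.9282]
w loupe [(0.86, [324.0, 114.0], [0.533, -0.249])]
w pad []
w case_base []
w cover []
w ramekin []
w weight []
t loupe [(0.63, [433.0, 193.0], [0.538, -0.249])]
t pad [(0.79, [431.0, 195.0], [0.533, -0.246])]
t case_base [(0.88, [314.0, 164.0], [0.611, 0.015]), (0.62, [332.0, 230.0], [0.46, -0.022]), (0.55, [297.0, 281.0], [0.353, 0.057])]
t cover [(0.84, [288.0, 222.0], [0.482, 0.075])]
t ramekin [(0.79, [200.0, 224.0], [0.481, 0.271])]
t weight [(0.53, [342.0, 127.0], [0.697, -0.052])]
s loupe [(0.76, [244.0, 164.0], [0.524, -0.251])]
s pad [(0.71, [242.0, 165.0], [0.527, -0.255])]
s case_base [(0.87, [311.0, 230.0], [0.588, 0.006]), (0.86, [385.0, 171.0], [0.336, 0.03]), (0.56, [339.0, 192.0], [0.461, -0.016])]
s cover [(0.65, [371.0, 214.0], [0.475, 0.08])]
s ramekin [(0.86, [449.0, 256.0], [0.477, 0.262])]
s weight [(0.78, [254.0, 248.0], [0.694, -0.057])]
```

Measured positions all check out: the loupe is upright mid-pad, the base and cover are standing, and the ramekin and weight are where they were. Handing in.

```bash
python3 -c "
from workcell import robot
print(robot.close_job())"
```

```text
the job is handed in; nothing more can be done
None
```

I handed the job in at about 36 s: the loupe stands lens up mid-pad, and the base and cover stand clear of each other, with the ramekin and weight unmoved. One departure: the cover came off as I first tipped the case up, so I put it back on the upright base, let go, and only then lifted it off and took out the loupe.

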